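Put the frit back on its coasters

TASK

The frit (crushed glass) has been put back wrongly: set the pink jar, the blue-green jar, the cream jar and the open tin of blue frit each on the coaster whose coloured ring matches its contents, upright in the middle. Two of the coasters still carry a wrong jar, so work in an order that clears each coaster before it is needed. Keep them all upright, set them down gently, let go, and leave the flux bottle and the lidded tin untouched where they stand. The spare jars in the row at the very back of the table are not part of this.

Things in the scene. Friction and masses are not known exactly. Their poses are not given: they have to be found in the camera images.
- jar_pink: glass screw-cap jar of pink frit with a black cap, round, 46 mm across, 71 mm tall, about 0.11 kg. It starts on the coaster with the blue-green ring. Grip round the body, about 30 to 45 mm above its underside. Not one of the spare jars at the very back of the table. Origin: centre of its underside; z is its upright axis; round, so its yaw does not matter.
- jar_green: glass screw-cap jar of blue-green frit with a white cap, round, 42 mm across, 63 mm tall, about 0.13 kg. It starts on the coaster with the cream ring. Grip round the body, about 30 to 45 mm above its underside. Not one of the spare jars at the very back of the table. Origin: centre of its underside; z is its upright axis; round, so its yaw does not matter.
- jar_cream: glass screw-cap jar of cream frit with a light grey cap, round, 50 mm across, 80 mm tall, about 0.15 kg. It starts on the table. Grip round the body, about 30 to 45 mm above its underside. Not one of the spare jars at the very back of the table. Origin: centre of its underside; z is its upright axis; round, so its yaw does not matter.
- tin_blue: low round open grey tin filled with blue frit (a solid filling, it cannot spill), 48 mm across, 28 mm tall, about 0.07 kg. It starts on the table. Grip across its outside, 22 to 25 mm above its underside. Origin: centre of its underside; z is its upright axis; round, so its yaw does not matter.
- coaster_pink: round flat coaster of dark wood, 84 mm across and 6 mm thick, without a rim, fixed to the table, with a ring of pink glass (56 to 78 mm across) let into its top. Origin: centre of its underside; z up; its top is 6 mm above the origin. Empty at the start.
- coaster_green: round flat coaster of dark wood, 84 mm across and 6 mm thick, without a rim, fixed to the table, with a ring of blue-green glass (56 to 78 mm across) let into its top. Origin: centre of its underside; z up; its top is 6 mm above the origin. The pink jar stands on it at the start.
- coaster_cream: round flat coaster of dark wood, 84 mm across and 6 mm thick, without a rim, fixed to the table, with a ring of cream glass (56 to 78 mm across) let into its top. Origin: centre of its underside; z up; its top is 6 mm above the origin. The blue-green jar stands on it at the start.
- coaster_blue: round flat coaster of dark wood, 84 mm across and 6 mm thick, without a rim, fixed to the table, with a ring of dark blue glass (56 to 78 mm across) let into its top. Origin: centre of its underside; z up; its top is 6 mm above the origin. Empty at the start.
- flux: flux bottle, to be left alone: clear bottle with a white ribbed cap and a paper label with orange fruit on it, round, 48 mm across, 82 mm tall, loose on the table among the other things. Origin: centre of its underside.
- tin_lidded: grey round tin with its lid on, to be left alone: 50 mm across, 24 mm tall, loose on the table among the other things. Origin: centre of its underside.
There are look-alikes about, which are no part of the job. Leave any purple look-alike of the jar_cream alone.

How it is judged:
At the end, for the whole second after the job is handed in: Each of the pink, blue-green and cream jars and the open blue tin stands at rest on the coaster of its own colour, its centre within 15 mm of the coaster's centre, within 0.1 rad of upright and resting on its top; the flux bottle and the lidded tin are upright and within 20 mm of where they stood (horizontal distance between jar_pink and coaster_pink below 0.015 m and z of jar_pink in the frame of coaster_pink between 0.003 and 0.01 m and angle between each of jar_pink, jar_green, jar_cream, tin_blue, flux, tin_lidded's own z axis and vertical below 0.1 rad and linear speed of each of jar_pink, jar_green, jar_cream, tin_blue below 0.02 m/s and horizontal distance between jar_green and coaster_green below 0.015 m and z of jar_green in the frame of coaster_green between 0.003 and 0.01 m and horizontal distance between jar_cream and coaster_cream below 0.015 m and z of jar_cream in the frame of coaster_cream between 0.003 and 0.01 m and horizontal distance between tin_blue and coaster_blue below 0.015 m and z of tin_blue in the frame of coaster_blue between 0.003 and 0.01 m and distance of each of flux, tin_lidded from where it was at the start of the episode below 0.02 m); the robot touches nothing.
It fails at once if a frit jar, the open tin or the flux bottle is tipped over (angle between any of jar_pink, jar_green, jar_cream, tin_blue, flux's own z axis and vertical above 0.6 rad).
It fails at once if the flux bottle or the lidded tin is moved more than 20 mm (distance of any of flux, tin_lidded from where it was at the start of the episode above 0.02 m).
It fails at once if a jar or the open tin is rammed onto a coaster (more than 60 N) (contact force between any of jar_pink, jar_green, jar_cream, tin_blue and coaster_pink above 60 N or contact force between any of jar_pink, jar_green, jar_cream, tin_blue and coaster_green above 60 N or contact force between any of jar_pink, jar_green, jar_cream, tin_blue and coaster_cream above 60 N or contact force between any of jar_pink, jar_green, jar_cream, tin_blue and coaster_blue above 60 N).
It fails at once if a jar or the open tin is dropped from more than about 15 mm, or knocked flying (faster than 0.55 m/s with no finger on it) ((linear speed of jar_pink above 0.55 m/s and contact force between jar_pink and the fingers below 0.05 N) or (linear speed of jar_green above 0.55 m/s and contact force between jar_green and the fingers below 0.05 N) or (linear speed of jar_cream above 0.55 m/s and contact force between jar_cream and the fingers below 0.05 N) or (linear speed of tin_blue above 0.55 m/s and contact force between tin_blue and the fingers below 0.05 N)).
It also fails if it takes over 104 s, if anything falls off the work surface, if the arm or the gripper's body presses on something with over 40 N, if the wrist force passes 120 N, or if a joint passes its speed limit or range.

ROBOT

A 7-joint arm with a two-finger parallel gripper is mounted at the origin on a cart in front of the work surface, level with it; the furniture and walls round the work are solid. World frame = base frame: x ahead of the robot, y to its left, z up, the work surface at z = 0. Lengths are in m, angles in rad, forces in N, time in s.
With the tool pointing down it reaches from about 0.425 to 0.925 m from the base axis. Payload 6.8 kg.
Tool frame: the origin (TCP) lies on the centre line of the jaws, within the pads' length; the fingertips stand 17 mm ahead of it and the grasp point (between the pads) lies 2 mm behind it; z points along the fingers, x is the direction in which the jaws open and shut, and the axes are right-handed (so a half turn about z gives the same grasp; the last joint's range is limited). The gripper opens to 85 mm and grips with 20 to 120 N. Pads are 22 mm wide; open, the fingers measure 114 mm over their backs; the gripper's body (76 mm by 85 mm) begins 54 mm behind the grasp point. The pads swing forward as they close: fully open they stand 13 mm farther back than shut.
Start: joints at [1.2, 0.477, 0.022, 1.555, -0.011, 1.109, -0.083], TCP at [0.175, -0.652, 0.248] pointing down, gripper open.
Joint ranges: [-2.96, 2.96], [-0.34, 2.1], [-1.41, 1.46], [0.24, 2.44], [-1.37, 4.51], [0.17, 1.92], [-2.96, 2.96]. Speed limits (rad/s): [2.39, 2.39, 3.14, 3.14, 3.14, 3.14, 3.14].

INTERFACE

Orientations are given as a rotation vector (axis times angle).
In Python, from bench import r gives the robot as it stands.
- The arm moves only by the tool arm_command, never from a script. Its argument "increments" is a list of rows, each a list of 3 entries, a list of its own where there are three numbers: the shift along the world's x, y, z in m, then the turn, a rotation vector about the world's x, y, z in rad, then the opening in per cent of the stroke, from 0 (shut) to 100 (fully open). A call has 1 to 10 rows; each row is the pose to reach, as a shift and turn from the pose commanded when the call began; what a row does not reach only later rows make up. A row lasts 1/10 s, in which the tool goes at most 50 mm and 8.59 degrees, less where a joint would pass 70% of its speed; a pose out of reach is approached as far as the arm can. A call with a gripper value outside its range is refused whole. The fingers move at their own pace and stop on an object; "newtons" is the grip in N (left out, the last holds). Time passes only in rows, so rows that repeat a pose let the fingers close. It gives the time, the measured TCP pose, the force and the opening at its end, in the units of the state.
- r.get_obs(): the state, without advancing time (a new reading comes with each control period).
- r.grab_frame(name): name is "scene" or "top" or "wrist"; returns the picture (400x640x3 uint8, blue, green, red); there is no depth.
- r.camera_model(name): a dict with "camera_matrix" (3x3 intrinsics, pixels), "D" ([k1, k2, p1, p2, k3] as OpenCV has them; the pictures are not rectified), "camera_from_world" (4x4, takes a point from world to camera coordinates). Camera axes: x right, y down, z forward; pixel columns grow to the right and rows downward; lengths in m; the calibration is good to about 2 mm. A picture is of the moment at which its call begins: read the wrist's pose just before it. camera_model takes no time and is no camera call; for the wrist camera it gives the pose at the moment of the call.
- r.hand_in(): hands the job in, once; it reports no verdict.
The state is a dict: "clock": time; "joints": joint angles; "qvel": joint speeds; "tau": joint torques, N m; "tcp_pos": TCP position; "orientation": TCP orientation; "contact_force": force on the tool from outside, world axes, zero at the start; "moment": the same for the moment, N m; "grip_width": finger opening in m.
Only numpy, scipy, OpenCV 4.12 (cv2) and the standard library are available. Lean on these libraries where they do the work, as an engineer would, in place of code of your own. Each camera call takes 0.05 s, during which the arm holds its last target. There are 200 camera calls.

## Working session

There is one attempt and no reset: what is moved stays moved. The work goes in short steps, Python scripts to look and compute and a tool call to move; the robot and the scene stay as the last step left them, time stands still between calls to the robot, and variables do not carry over. Pictures are saved under pics/ and viewed, about 12 in all and at most 16, crops included, and the job is handed in when it is done.

Besides the shell and the picture viewer there is one more tool, called as name(argument=value, ...) on one line, values as JSON. arm_command: Moves the arm, as the interface text tells. Its arguments: {"type":"object","properties":{"increments":{"type":"array","items":{"type":"array"}},"newtons":{"type":"number"}},"required":["increments"]}

```bash
mkdir -p pics; python3 - <<'E'
from bench import r
import cv2,numpy as np
for n in("scene","top"):
    f=r.grab_frame(n); cv2.imwrite(f"pics/{n}0.png",f)
    m=r.camera_model(n); print(n,np.round(m["camera_matrix"],1).tolist(),np.round(m["D"],4),np.round(m["camera_from_world"],3).tolist())
o=r.get_obs(); print(o)
E
```

```text
scene [[401.6, 0.0, 323.8], [0.0, 401.6, 198.0], [0.0, 0.0, 1.0]] [-0.0355  0.      0.      0.      0.    ] [[-0.732, -0.681, -0.019, 0.397], [-0.321, 0.369, -0.872, 0.186], [0.601, -0.632, -0.489, 0.732], [0.0, 0.0, 0.0, 1.0]]
top [[512.6, 0.0, 319.4], [0.0, 512.6, 197.8], [0.0, 0.0, 1.0]] [-0.1204  0.      0.      0.      0.    ] [[0.015, -0.999, 0.029, 0.002], [-0.983, -0.02, -0.184, 0.525], [0.184, -0.026, -0.983, 1.283], [0.0, 0.0, 0.0, 1.0]]
{'clock': 0.1, 'joints': array([ 1.19989979,  0.47771074,  0.02236706,  1.55635898, -0.01150933,
        1.1093008 , -0.0830677 ]), 'qvel': array([ 2.08842244e-03, -2.30362260e-03,  1.34282152e-03, -2.17602757e-03,
       -1.01682922e-03,  2.82142256e-05, -4.15403791e-04]), 'tau': array([ 4.48560299e-03, -5.97754133e+01,  1.61307435e+00, -2.81955349e+01,
        1.27285643e-02,  4.89512182e-03, -1.14041188e-05]), 'tcp_pos': array([ 0.17519925, -0.65133852,  0.24742518]), 'orientation': array([-2.49265394e+00,  1.91065463e+00,  2.16713852e-03]), 'contact_force': array([ 0.26284667, -0.34103072, -0.11119434]), 'moment': array([-0.00254537, -0.01606081,  0.02914645]), 'grip_width': 0.08565217652817463}
```

View pics/scene0.png

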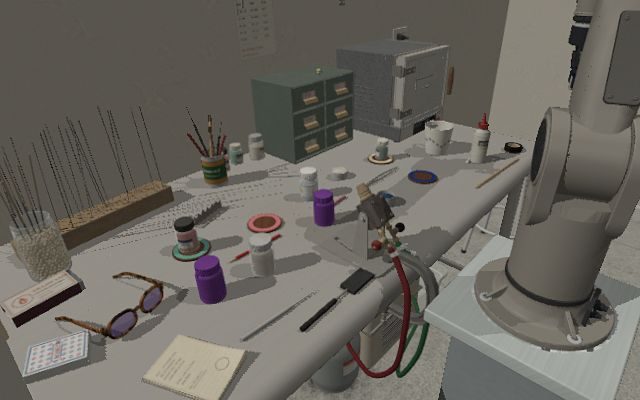

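View pics/top0.png

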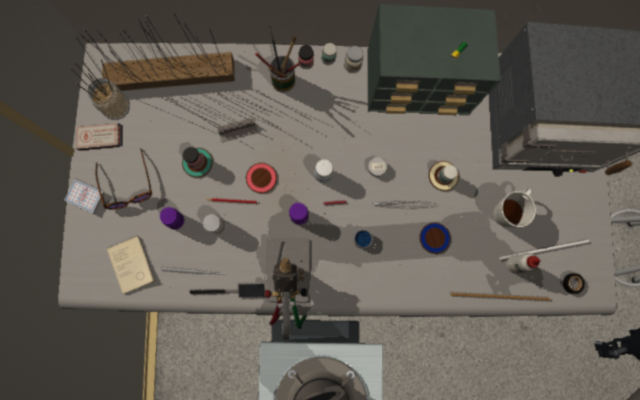

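Top view: the pink jar stands on the green coaster (197,162), the pink coaster is at (261,178), and flux is at (324,167). The lidded tin is at (377,166), the green jar is on the cream coaster (444,176), and the blue coaster is at (435,238). The blue tin is at (364,240). The cream jar is probably the light one at (212,223); the purple ones at (172,218) and (299,212) are look-alikes. I'll enlarge to confirm.

```bash
cat > h.py <<'E'
from bench import r
import cv2,numpy as np
def ray(m,uv):
    T=np.array(m["camera_from_world"]);R=T[:3,:3];c=-R.T@T[:3,3]
    p=cv2.undistortPoints(np.array(uv,float).reshape(-1,1,2),np.array(m["camera_matrix"]),np.array(m["D"])).reshape(-1,2)
    return c,np.c_[p,np.ones(len(p))]@R
def plane(m,uv,z):
    c,d=ray(m,uv); return c+d*((z-c[2])/d[:,2])[:,None]
def proj(m,P):
    T=np.array(m["camera_from_world"])
    return cv2.projectPoints(np.array(P,float).reshape(-1,3),cv2.Rodrigues(T[:3,:3])[0],T[:3,3],np.array(m["camera_matrix"]),np.array(m["D"]))[0].reshape(-1,2)
E
python3 - <<'E'
from h import *
f=cv2.imread("pics/top0.png"); m=r.camera_model("top")
c=cv2.resize(f[140:280,150:480],None,fx=2.4,fy=2.4,interpolation=cv2.INTER_CUBIC)
s=cv2.imread("pics/scene0.png")[120:320,160:460]
s=cv2.resize(s,None,fx=1.25,fy=1.25,interpolation=cv2.INTER_CUBIC)
o=np.zeros((c.shape[0]+s.shape[0],c.shape[1],3),np.uint8);o[:c.shape[0]]=c;o[c.shape[0]:,:s.shape[1]]=s
cv2.imwrite("pics/crop1.png",o);print(o.shape)
for n,uv,z in[("cgreen",(197,162),.006),("cpink",(261.5,178),.006),("ccream",(444,176),.006),("cblue",(435,238),.006),("tin",(364,240),.028),("jpink",(196,158),.077),("jgreen",(450,173),.069),("jcream",(212,223),.08),("flux",(324,167),.082),("lid",(377,166),.024),("purp1",(172,218),.08),("purp2",(299,212),.08)]:
    print(n,plane(m,uv,z)[0].round(3))
hsv=cv2.cvtColor(f,cv2.COLOR_BGR2HSV)
for n,(cx,cy) in dict(cgreen=(197,162),cpink=(261,178),ccream=(444,176),cblue=(435,238)).items():
    w=24; p=f[cy-w:cy+w,cx-w:cx+w].astype(int)
    print(n,hsv[cy-14:cy+15:2,cx].tolist())
E
```

```text
(586, 792, 3)
cgreen [0.625 0.345 0.006]
cpink [0.584 0.167 0.006]
ccream [ 0.601 -0.331  0.006]
cblue [ 0.43  -0.301  0.006]
tin [ 0.419 -0.107  0.028]
jpink [0.617 0.332 0.077]
jgreen [ 0.594 -0.33   0.069]
jcream [0.449 0.281 0.08 ]
flux [0.599 0.002 0.082]
lid [ 0.62  -0.143  0.024]
purp1 [0.459 0.383 0.08 ]
purp2 [0.481 0.063 0.08 ]
cgreen [[53, 46, 94], [77, 92, 78], [30, 24, 42], [15, 40, 38], [15, 46, 33], [6, 73, 35], [3, 97, 63], [2, 97, 71], [3, 97, 58], [3, 91, 56], [10, 99, 54], [12, 142, 45], [75, 105, 102], [80, 135, 130], [65, 63, 81]]
cpink [[0, 147, 177], [179, 151, 187], [5, 167, 104], [10, 180, 75], [9, 178, 73], [10, 182, 70], [10, 179, 74], [9, 179, 77], [10, 182, 77], [10, 179, 74], [10, 178, 70], [8, 176, 81], [0, 151, 171], [179, 152, 190], [3, 146, 108]]
ccream [[20, 83, 176], [22, 76, 199], [17, 83, 132], [19, 42, 153], [20, 38, 176], [20, 37, 173], [20, 37, 150], [30, 28, 92], [60, 28, 72], [71, 44, 46], [35, 36, 43], [14, 121, 80], [21, 82, 186], [22, 78, 196], [16, 95, 102]]
cblue [[113, 202, 86], [113, 217, 88], [174, 101, 53], [10, 183, 60], [10, 180, 61], [10, 181, 62], [10, 181, 62], [10, 180, 61], [9, 179, 60], [10, 180, 58], [10, 174, 57], [9, 178, 56], [119, 153, 70], [113, 230, 93], [120, 114, 58]]
```

View pics/crop1.png

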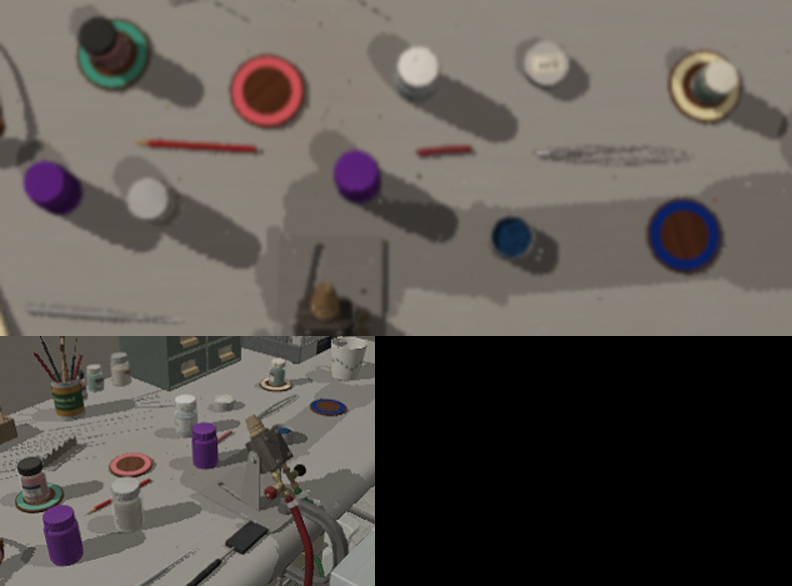

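Cream candidates are the light-grey-capped cream jar at top (212,223) / scene (262,255), and the two purple-bodied jars at top (172,218) and (299,212). The first is the only one with cream contents and a grey cap, so it's the target. The white-capped one at top (324,167) has the paper label, so that's flux. Next I'll refine the positions with masks.

```bash
python3 - <<'E'
from h import *
f=cv2.imread("pics/top0.png"); m=r.camera_model("top"); hsv=cv2.cvtColor(f,cv2.COLOR_BGR2HSV)
def go(n,roi,lo,hi,z):
    x0,y0,x1,y1=roi; k=cv2.inRange(hsv,np.array(lo),np.array(hi)); kk=np.zeros_like(k); kk[y0:y1,x0:x1]=k[y0:y1,x0:x1]
    cs,_=cv2.findContours(kk,cv2.RETR_EXTERNAL,cv2.CHAIN_APPROX_NONE)
    cs=[c for c in cs if len(c)>8]
    pts=plane(m,cv2.convexHull(np.vstack(cs)).reshape(-1,2),z)[:,:2].astype(np.float32)
    A=np.c_[2*pts,np.ones(len(pts))]; s=np.linalg.lstsq(A,(pts**2).sum(1),rcond=None)[0]; R=np.sqrt(s[2]+s[0]**2+s[1]**2)
    print(n,s[:2].round(4),"diam",round(2*R,4),kk.sum()//255)
go("cgreen",(178,142,217,182),(68,75,70),(95,255,255),.006)
go("cpink",(240,158,282,198),(170,110,110),(179,255,255),.006)
go("ccream",(424,156,464,196),(16,65,140),(26,255,255),.006)
go("cblue",(415,218,455,258),(105,130,60),(125,255,255),.006)
go("tin",(350,226,380,254),(95,110,30),(115,255,255),.027)
go("jgreen",(438,160,462,190),(0,0,140),(179,62,255),.069)
go("jcream",(200,210,224,236),(0,0,135),(179,30,255),.08)
go("jpink",(180,145,204,166),(0,0,0),(179,255,48),.077)
go("flux",(310,155,336,180),(0,0,150),(179,40,255),.082)
E
```

```text
cgreen [0.6254 0.3463] diam 0.0757 200
cpink [0.5856 0.1695] diam 0.0737 205
ccream [ 0.6029 -0.3298] diam 0.0773 193
cblue [ 0.4311 -0.3004] diam 0.0761 300
tin [ 0.4231 -0.1043] diam 0.0386 177
jgreen [ 0.5996 -0.3306] diam 0.0372 154
jcream [0.4567 0.2789] diam 0.0513 227
jpink [0.6248 0.3457] diam 0.0377 165
flux [0.5995 0.0024] diam 0.0431 224
```

arm_command(increments=[[[0.05,0.05,0],[0,0,0],100],[[0.09,0.08,0],[0,0,0],100],[[0.13,0.11,0],[0,0,0],100],[[0.17,0.14,0],[0,0,0],100],[[0.21,0.17,0],[0,0,0],100],[[0.25,0.2,0.01],[0,0,0],100],[[0.28,0.24,0.02],[0,0,0],100],[[0.3,0.28,0.03],[0,0,0],100],[[0.3,0.28,0.03],[0,0,0],100],[[0.3,0.28,0.03],[0,0,0],100]])

```text
clock: 1.1
tcp_pos: [0.4778, -0.3685, 0.2787]
orientation: [-2.498, 1.902, -0.001]
contact_force: [-0.2, -0.2, -0.1]
grip_width: 0.0856
```

arm_command(increments=[[[0.01,0.048,0],[0,0,0],100],[[0.02,0.096,0],[0,0,0],100],[[0.03,0.144,0],[0,0,0],100],[[0.04,0.192,0],[0,0,0],100],[[0.05,0.24,0],[0,0,0],100],[[0.06,0.288,0],[0,0,0],100],[[0.07,0.336,0],[0,0,0],100],[[0.08,0.384,0],[0,0,0],100],[[0.09,0.432,0],[0,0,0],100],[[0.1,0.48,0],[0,0,0],100]])

```text
clock: 2.1
tcp_pos: [0.5759, 0.1071, 0.2777]
orientation: [2.489, -1.915, 0.001]
contact_force: [1.7, -0.2, 0.3]
grip_width: 0.0853
```

arm_command(increments=[[[0.01,0.048,0],[0,0,0],100],[[0.02,0.096,0],[0,0,0],100],[[0.03,0.144,0],[0,0,0],100],[[0.04,0.192,0],[0,0,0],100],[[0.047,0.234,0],[0,0,0],100],[[0.047,0.234,0],[0,0,0],100],[[0.047,0.234,0],[0,0,0],100]])

```text
clock: 2.8
tcp_pos: [0.623, 0.3411, 0.2767]
orientation: [2.491, -1.91, 0.0]
contact_force: [0.2, -0.2, -0.1]
grip_width: 0.0855
```

```bash
python3 - <<'E'
from h import *
m=r.camera_model("wrist"); f=r.grab_frame("wrist"); cv2.imwrite("pics/w1.png",f)
o=r.get_obs();print(o["tcp_pos"],o["orientation"],o["joints"].round(2))
T=np.array(m["camera_from_world"]);print((-T[:3,:3].T@T[:3,3]).round(3),proj(m,[[.6254,.3463,.006],[.625,.346,.077]]))
E
```

```text
[0.62349808 0.3395294  0.27709935] [ 2.48903686e+00 -1.91285973e+00  1.67419756e-03] [-0.34  0.55 -0.38  1.4   0.21  1.23 -2.05]
[0.705 0.363 0.401] [[314.69945365 162.74157837]
 [314.19216328 177.50507236]]
```

View pics/w1.png

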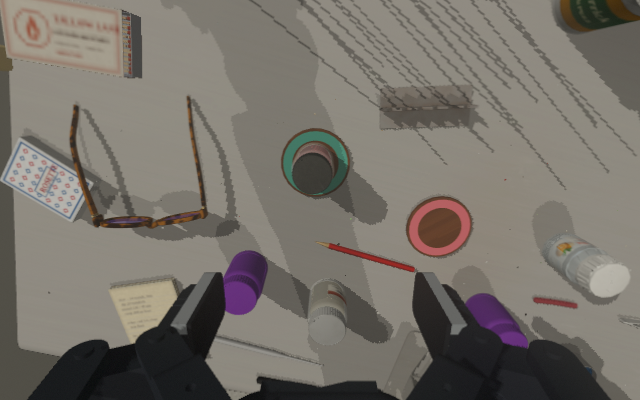

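The ring is at (316,162) and the black cap at (315,174), both matching the projected top-view estimate within about 3 px. Descending.

arm_command(increments=[[[0.001,0.001,-0.04],[0,0,0],100],[[0.003,0.003,-0.08],[0,0,0],100],[[0.003,0.004,-0.12],[0,0,0],100],[[0.003,0.004,-0.155],[0,0,0],100],[[0.003,0.004,-0.18],[0,0,0],100],[[0.003,0.004,-0.2],[0,0,0],100],[[0.003,0.004,-0.22],[0,0,0],100],[[0.003,0.004,-0.235],[0,0,0],100],[[0.003,0.004,-0.235],[0,0,0],100],[[0.003,0.004,-0.235],[0,0,0],100]])

```text
clock: 3.85
tcp_pos: [0.6261, 0.345, 0.0437]
orientation: [2.492, -1.913, 0.001]
contact_force: [0.8, -0.1, 0.3]
grip_width: 0.0852
```

arm_command(increments=[[[0,0,0],[0,0,0],40],[[0,0,0],[0,0,0],40],[[0,0,0],[0,0,0],40],[[0,0,0],[0,0,0],40],[[0,0,0],[0,0,0],40],[[0,0,0],[0,0,0],40],[[0,0,0],[0,0,0],40],[[0,0,0],[0,0,0],40]], newtons=30)

```text
clock: 4.65
tcp_pos: [0.6259, 0.3467, 0.0445]
orientation: [-2.492, 1.91, -0.001]
contact_force: [-1.1, -0.2, 6.6]
grip_width: 0.0448
```

arm_command(increments=[[[0,0,0.01],[0,0,0],40],[[0,0,0.03],[0,0,0],40],[[0,0,0.06],[0,0,0],40],[[0,0,0.1],[0,0,0],40],[[-0.006,-0.027,0.12],[0,0,0],40],[[-0.015,-0.065,0.12],[0,0,0],40],[[-0.024,-0.105,0.12],[0,0,0],40],[[-0.033,-0.145,0.12],[0,0,0],40],[[-0.04,-0.177,0.12],[0,0,0],40],[[-0.04,-0.177,0.12],[0,0,0],40]])

```text
clock: 5.65
tcp_pos: [0.5849, 0.1621, 0.1632]
orientation: [2.483, -1.918, 0.003]
contact_force: [0.2, -0.2, -0.8]
grip_width: 0.0446
```

arm_command(increments=[[[0,0,-0.03],[0,0,0],40],[[0,0,-0.06],[0,0,0],40],[[0,0,-0.085],[0,0,0],40],[[0,0,-0.1],[0,0,0],40],[[0,0,-0.107],[0,0,0],40],[[0,0,-0.112],[0,0,0],40],[[0,0,-0.112],[0,0,0],40],[[0,0,-0.112],[0,0,0],40]])

```text
clock: 6.45
tcp_pos: [0.5861, 0.1695, 0.0523]
orientation: [-2.492, 1.911, -0.001]
contact_force: [-0.5, 0.3, -0.7]
grip_width: 0.0449
```

```bash
python3 - <<'E'
from h import *
o=r.get_obs();print(o["tcp_pos"],o["contact_force"],o["grip_width"])
f=r.grab_frame("scene");cv2.imwrite("pics/s1.png",cv2.resize(f[100:300,120:420],None,fx=2,fy=2))
o=r.get_obs();print(o["tcp_pos"],o["contact_force"],o["grip_width"])
m=r.camera_model("wrist");w=r.grab_frame("wrist");cv2.imwrite("pics/w2.png",w)
print(proj(m,[[.5856,.1695,.006]]))
E
```

```text
[0.58606406 0.16945838 0.05229003] [-0.53773576  0.34502611 -0.74479548] 0.0448615764660056
[0.58608667 0.16944969 0.05233459] [ 0.04068243  0.32561338 -1.93985112] 0.044183002988080394
[[318.47513909 249.60517592]]
```

View pics/w2.png

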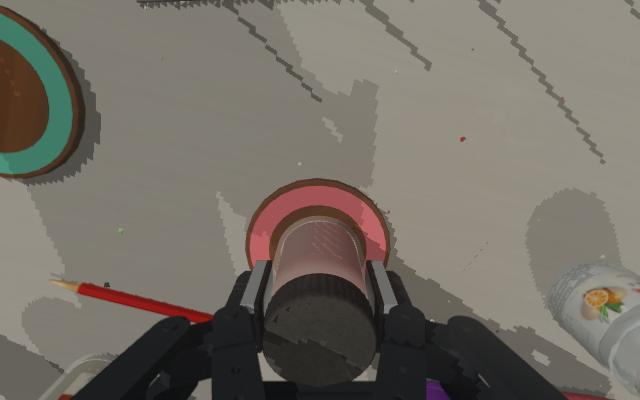

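The pink jar is held upright and centred over the pink ring (319,250). Lowering the last 8 mm and releasing.

arm_command(increments=[[[0,0,-0.003],[0,0,0],40],[[0,0,-0.006],[0,0,0],40],[[0,0,-0.008],[0,0,0],40],[[0,0,-0.0085],[0,0,0],40],[[0,0,-0.0085],[0,0,0],40]])

```text
clock: 7.05
tcp_pos: [0.5857, 0.1693, 0.0444]
orientation: [-2.493, 1.911, -0.001]
contact_force: [-4.6, -1.1, 12.8]
grip_width: 0.0444
```

arm_command(increments=[[[0,0,-0.0005],[0,0,0],40],[[0,0,-0.0005],[0,0,0],55],[[0,0,-0.0005],[0,0,0],62],[[0,0,-0.0005],[0,0,0],75],[[0,0,-0.0005],[0,0,0],100],[[0,0,-0.0005],[0,0,0],100],[[0,0,-0.0005],[0,0,0],100]])

```text
clock: 7.75
tcp_pos: [0.5853, 0.1691, 0.0421]
orientation: [2.493, -1.911, -0.0]
contact_force: [-0.0, -0.4, 0.2]
grip_width: 0.0855
```

arm_command(increments=[[[0,0,0.03],[0,0,0],100],[[0,0,0.07],[0,0,0],100],[[0,0,0.12],[0,0,0],100],[[0,0,0.15],[0,0,0],100],[[0,-0.04,0.16],[0,0,0],100],[[0,-0.088,0.16],[0,0,0],100],[[0.003,-0.136,0.16],[0,0,0],100],[[0.006,-0.184,0.16],[0,0,0],100],[[0.009,-0.232,0.16],[0,0,0],100],[[0.012,-0.28,0.16],[0,0,0],100]])

```text
clock: 8.75
tcp_pos: [0.5971, -0.1128, 0.2025]
orientation: [-2.493, 1.911, -0.0]
contact_force: [0.5, 0.5, -0.4]
grip_width: 0.0852
```

arm_command(increments=[[[0,-0.048,0],[0,0,0],100],[[0,-0.096,0],[0,0,0],100],[[0.001,-0.14,0],[0,0,0],100],[[0.002,-0.18,0],[0,0,0],100],[[0.004,-0.21,0],[0,0,0],100],[[0.004,-0.22,0],[0,0,0],100],[[0.004,-0.22,0],[0,0,0],100],[[0.004,-0.22,0],[0,0,0],100]])

```text
clock: 9.55
tcp_pos: [0.6017, -0.3287, 0.2021]
orientation: [-2.494, 1.908, 0.002]
contact_force: [-0.1, 0.7, -0.1]
grip_width: 0.0855
```

```bash
python3 - <<'E'
from h import *
o=r.get_obs();print(o["tcp_pos"],o["joints"].round(2))
m=r.camera_model("wrist");w=r.grab_frame("wrist")
for p in proj(m,[[.603,-.330,.006],[.601,-.330,.069],[.603,-.330,.069]]): print(p); cv2.circle(w,tuple(int(v) for v in p),3,(0,0,255),-1)
cv2.imwrite("pics/w3.png",w)
E
```

```text
[ 0.60172202 -0.32872797  0.20213737] [ 0.59  0.55 -0.26  1.56  0.15  1.06 -1.02]
[320.5775655  181.02276395]
[320.23976697 202.72419738]
[320.88155956 200.48112792]
```

View pics/w3.png

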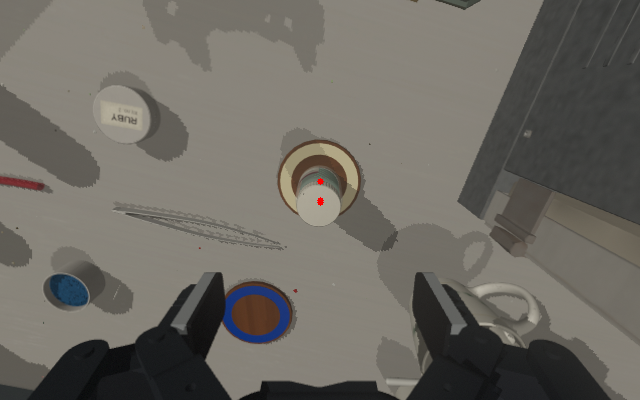

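The cap of the green jar is at (320,205) and the cream ring at (319,180), again matching the estimate. Descending and gripping.

arm_command(increments=[[[0,0,-0.04],[0,0,0],100],[[-0.001,0,-0.08],[0,0,0],100],[[-0.001,0,-0.11],[0,0,0],100],[[-0.001,-0.001,-0.135],[0,0,0],100],[[-0.001,-0.001,-0.152],[0,0,0],100],[[-0.001,-0.001,-0.161],[0,0,0],100],[[-0.001,-0.001,-0.161],[0,0,0],100],[[-0.001,-0.001,-0.161],[0,0,0],100]])

```text
clock: 10.4
tcp_pos: [0.6013, -0.3318, 0.0425]
orientation: [-2.493, 1.91, -0.003]
contact_force: [0.5, -0.4, 1.5]
grip_width: 0.0855
```

arm_command(increments=[[[0,0,0],[0,0,0],35],[[0,0,0],[0,0,0],35],[[0,0,0],[0,0,0],35],[[0,0,0],[0,0,0],35],[[0,0,0],[0,0,0],35],[[0,0,0],[0,0,0],35],[[0,0,0],[0,0,0],35],[[0,0,0],[0,0,0],35]], newtons=30)

```text
clock: 11.2
tcp_pos: [0.6008, -0.3318, 0.0423]
orientation: [-2.493, 1.911, -0.001]
contact_force: [-1.7, 1.4, 6.0]
grip_width: 0.0395
```

arm_command(increments=[[[0,0,0.01],[0,0,0],35],[[0,0,0.03],[0,0,0],35],[[0,0,0.07],[0,0,0],35],[[0,0,0.11],[0,0,0],35],[[0,0.01,0.15],[0,0,0],35],[[0,0.04,0.17],[0,0,0],35],[[0,0.085,0.17],[0,0,0],35],[[0,0.13,0.17],[0,0,0],35],[[0.003,0.175,0.17],[0,0,0],35],[[0.006,0.22,0.17],[0,0,0],35]])

```text
clock: 12.2
tcp_pos: [0.606, -0.1104, 0.2119]
orientation: [2.493, -1.912, 0.001]
contact_force: [1.7, 0.7, -1.8]
grip_width: 0.039
```

arm_command(increments=[[[0.002,0.046,0],[0,0,0],35],[[0.004,0.092,0],[0,0,0],35],[[0.006,0.138,0],[0,0,0],35],[[0.008,0.184,0],[0,0,0],35],[[0.01,0.23,0],[0,0,0],35],[[0.012,0.276,0],[0,0,0],35],[[0.014,0.322,0],[0,0,0],35],[[0.016,0.368,0],[0,0,0],35],[[0.018,0.414,0],[0,0,0],35],[[0.019,0.446,0],[0,0,0],35]])

```text
clock: 13.2
tcp_pos: [0.6242, 0.3381, 0.2116]
orientation: [-2.495, 1.907, 0.002]
contact_force: [0.7, 0.7, -1.0]
grip_width: 0.0392
```

arm_command(increments=[[[0,0.011,-0.02],[0,0,0],35],[[0,0.011,-0.05],[0,0,0],35],[[0,0.011,-0.085],[0,0,0],35],[[0,0.011,-0.115],[0,0,0],35],[[0,0.011,-0.14],[0,0,0],35],[[0,0.011,-0.155],[0,0,0],35],[[0,0.011,-0.162],[0,0,0],35],[[0,0.011,-0.162],[0,0,0],35],[[0,0.011,-0.162],[0,0,0],35]])

```text
clock: 14.1
tcp_pos: [0.6261, 0.3455, 0.0506]
orientation: [-2.492, 1.91, -0.001]
contact_force: [-0.1, 0.8, -0.9]
grip_width: 0.039
```

```bash
python3 - <<'E'
from h import *
o=r.get_obs();print(o["tcp_pos"],o["contact_force"],o["grip_width"])
m=r.camera_model("wrist");w=r.grab_frame("wrist")
for p in proj(m,[[.6254,.3463,.006]]): print(p); cv2.circle(w,tuple(int(v) for v in p),3,(0,0,255),-1)
cv2.imwrite("pics/w4.png",w)
E
```

```text
[0.62613247 0.34551283 0.05056559] [-0.12229129  0.81400162 -0.94452936] 0.039011174113853866
[317.07849778 251.10230146]
```

View pics/w4.png

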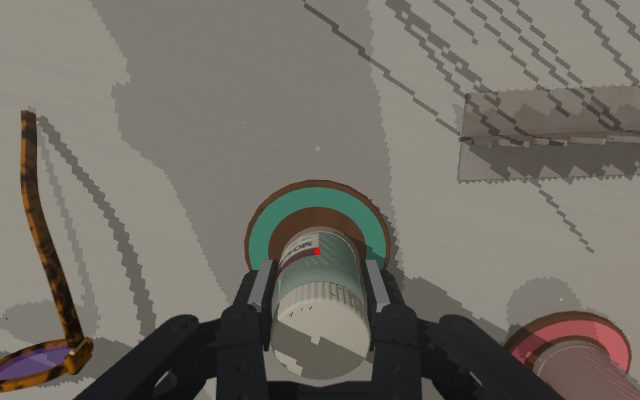

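The green jar is upright and centred over the green ring (317,250), and the pink jar is standing on its own coaster at lower right. Lowering the last 8 mm, releasing and raising.

arm_command(increments=[[[0,0,-0.003],[0,0,0],35],[[0,0,-0.006],[0,0,0],35],[[0,0,-0.008],[0,0,0],35],[[0,0,-0.0085],[0,0,0],35],[[0,0,-0.0085],[0,0,0],35]])

```text
clock: 14.65
tcp_pos: [0.6258, 0.3454, 0.0423]
orientation: [-2.493, 1.911, -0.001]
contact_force: [-1.9, -1.1, 7.7]
grip_width: 0.0391
```

arm_command(increments=[[[0,0,-0.0005],[0,0,0],45],[[0,0,-0.0005],[0,0,0],52],[[0,0,-0.0005],[0,0,0],60],[[0,0,-0.0005],[0,0,0],75],[[0,0,-0.0005],[0,0,0],100],[[0,0,-0.0005],[0,0,0],100],[[0,0,-0.0005],[0,0,0],100]])

```text
clock: 15.35
tcp_pos: [0.6253, 0.3451, 0.0402]
orientation: [2.493, -1.911, -0.0]
contact_force: [-1.0, -0.3, 0.1]
grip_width: 0.0852
```

arm_command(increments=[[[0,0,0.03],[0,0,0],100],[[0,0,0.07],[0,0,0],100],[[0,0,0.12],[0,0,0],100],[[0,0,0.16],[0,0,0.15],100],[[-0.03,-0.01,0.165],[0,0,0.3],100],[[-0.06,-0.022,0.165],[0,0,0.45],100],[[-0.09,-0.034,0.165],[0,0,0.6],100],[[-0.12,-0.046,0.165],[0,0,0.75],100],[[-0.15,-0.058,0.165],[0,0,0.9],100],[[-0.169,-0.066,0.165],[0,0,1.05],100]])

```text
clock: 16.35
tcp_pos: [0.4542, 0.2783, 0.2053]
orientation: [3.116, -0.393, -0.0]
contact_force: [0.8, 0.3, 0.3]
grip_width: 0.0855
```

arm_command(increments=[[[0,0,0],[0,0,0],100],[[0,0,0],[0,0,0],100],[[0,0,0],[0,0,0],100]])

```text
clock: 16.65
tcp_pos: [0.4575, 0.2795, 0.2055]
orientation: [-3.114, 0.409, -0.001]
contact_force: [0.3, -0.5, -0.1]
grip_width: 0.0854
```

```bash
python3 - <<'E'
from h import *
o=r.get_obs();print(o["tcp_pos"],o["orientation"],o["joints"].round(2))
m=r.camera_model("wrist");w=r.grab_frame("wrist")
for p in proj(m,[[.456,.280,.08],[.456,.28,0]]): print(p); cv2.circle(w,tuple(int(v) for v in p),3,(0,0,255),-1)
cv2.imwrite("pics/w5.png",w)
E
```

```text
[0.45753019 0.27952125 0.2055489 ] [-3.11394880e+00  4.08596430e-01 -1.14722979e-03] [-0.1   0.38 -0.69  1.9   0.29  0.97 -1.19]
[316.00273237 204.34544328]
[316.47800858 179.50728804]
```

View pics/w5.png

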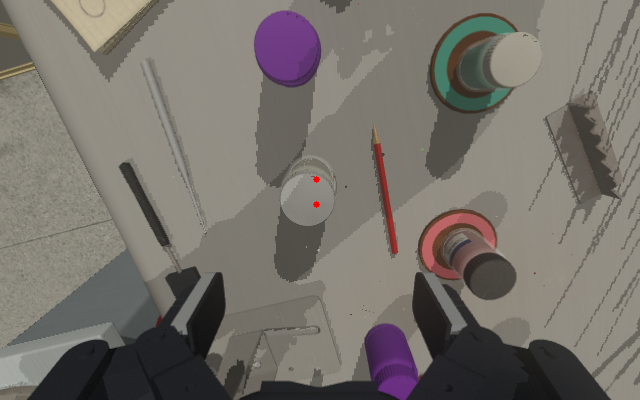

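The cream jar's cap is centred at about (307,199) and my estimate projects to (316,204), so I'll recompute. The purple jar at (287,48) is clear of the jaws.

```bash
python3 - <<'E'
from h import *
m=r.camera_model("wrist");print(plane(m,[[307,199.5],[287,44]],.08).round(4))
w=cv2.imread("pics/w5.png");f=r.grab_frame("wrist");cv2.imwrite("pics/w5b.png",f)
h=cv2.cvtColor(f,cv2.COLOR_BGR2HSV)
k=cv2.inRange(f,(150,150,150),(255,255,255));kk=np.zeros_like(k);kk[165:235,270:345]=k[165:235,270:345]
cs,_=cv2.findContours(kk,cv2.RETR_EXTERNAL,cv2.CHAIN_APPROX_NONE);c=max(cs,key=len)
e=cv2.fitEllipse(c);print(e,plane(m,[e[0]],.08))
E
```

```text
[[0.45   0.2858 0.08  ]
 [0.4668 0.3965 0.08  ]]
((301.04095458984375, 175.56051635742188), (2.1457836627960205, 3.297323703765869), 156.7803497314453) [[0.45082184 0.30573985 0.08      ]]
```

arm_command(increments=[[[-0.003,0.003,-0.03],[0,0,0],100],[[-0.006,0.005,-0.06],[0,0,0],100],[[-0.007,0.005,-0.095],[0,0,0],100],[[-0.007,0.005,-0.125],[0,0,0],100],[[-0.007,0.005,-0.15],[0,0,0],100],[[-0.007,0.005,-0.166],[0,0,0],100],[[-0.007,0.005,-0.166],[0,0,0],100],[[-0.007,0.005,-0.166],[0,0,0],100]])

```text
clock: 17.55
tcp_pos: [0.4498, 0.2847, 0.0397]
orientation: [-3.115, 0.404, -0.0]
contact_force: [0.6, -0.3, 0.0]
grip_width: 0.0855
```

arm_command(increments=[[[0,0,0],[0,0,0],45],[[0,0,0],[0,0,0],45],[[0,0,0],[0,0,0],45],[[0,0,0],[0,0,0],45],[[0,0,0],[0,0,0],45],[[0,0,0],[0,0,0],45],[[0,0,0],[0,0,0],45],[[0,0,0],[0,0,0],45]], newtons=30)

```text
clock: 18.35
tcp_pos: [0.45, 0.2845, 0.0405]
orientation: [-3.115, 0.405, -0.003]
contact_force: [-1.3, -0.8, 5.7]
grip_width: 0.0491
```

```bash
python3 - <<'E'
from h import *
w=r.grab_frame("wrist");cv2.imwrite("pics/w6.png",w)
E
```

```text
(no output)
```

View pics/w6.png

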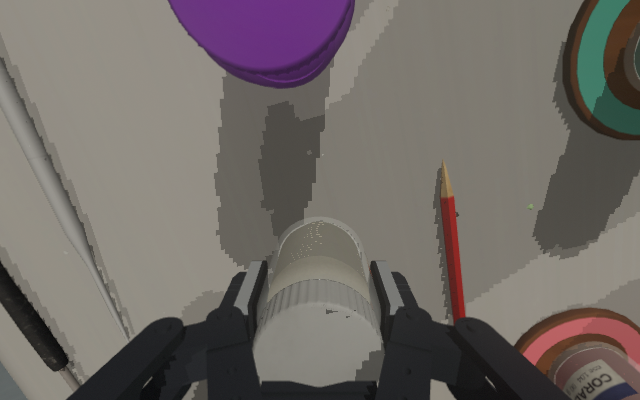

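The cream jar sits centred between the pads (319,270) with width 0.049. Lifting and carrying over.

arm_command(increments=[[[0,0,0.01],[0,0,0],45],[[0,0,0.03],[0,0,0],45],[[0,0,0.07],[0,0,0],45],[[0,0,0.11],[0,0,0],45],[[0.002,-0.01,0.15],[0,0,0],45],[[0.01,-0.04,0.17],[0,0,0],45],[[0.021,-0.085,0.17],[0,0,0],45],[[0.032,-0.13,0.17],[0,0,0],45],[[0.043,-0.175,0.17],[0,0,0],45],[[0.055,-0.22,0.17],[0,0,0],45]])

```text
clock: 19.4
tcp_pos: [0.5041, 0.0623, 0.2102]
orientation: [3.115, -0.404, 0.001]
contact_force: [1.0, 0.5, -2.0]
grip_width: 0.0487
```

arm_command(increments=[[[0.011,-0.045,0],[0,0,0],45],[[0.022,-0.09,0],[0,0,0],45],[[0.033,-0.135,0],[0,0,0],45],[[0.044,-0.18,0],[0,0,0],45],[[0.055,-0.225,0],[0,0,0],45],[[0.066,-0.27,0],[0,0,0],45],[[0.077,-0.315,0],[0,0,0],45],[[0.088,-0.355,0],[0,0,0],45],[[0.096,-0.385,0],[0,0,0],45],[[0.098,-0.394,0],[0,0,0],45]])

```text
clock: 20.4
tcp_pos: [0.6015, -0.3348, 0.2093]
orientation: [3.113, -0.412, -0.0]
contact_force: [-0.4, -0.6, -2.0]
grip_width: 0.0488
```

arm_command(increments=[[[0,0,-0.02],[0,0,0],45],[[0,0,-0.05],[0,0,0],45],[[0,0,-0.085],[0,0,0],45],[[0,0,-0.115],[0,0,0],45],[[0,0,-0.137],[0,0,0],45],[[0,0,-0.15],[0,0,0],45],[[0,0,-0.156],[0,0,0],45],[[0,0,-0.156],[0,0,0],45],[[0,0,-0.156],[0,0,0],45]])

```text
clock: 21.3
tcp_pos: [0.6032, -0.33, 0.0547]
orientation: [3.115, -0.404, 0.003]
contact_force: [0.7, -0.2, -1.3]
grip_width: 0.0489
```

```bash
python3 - <<'E'
from h import *
o=r.get_obs();print(o["tcp_pos"],o["contact_force"],o["grip_width"])
m=r.camera_model("wrist");w=r.grab_frame("wrist")
for p in proj(m,[[.603,-.330,.006]]): print(p); cv2.circle(w,tuple(int(v) for v in p),3,(0,0,255),-1)
cv2.imwrite("pics/w7.png",w)
E
```

```text
[ 0.60324397 -0.32996195  0.05469003] [ 0.68325539 -0.21573039 -1.2546468 ] 0.048926594731234216
[317.49383687 246.8544416 ]
```

View pics/w7.png

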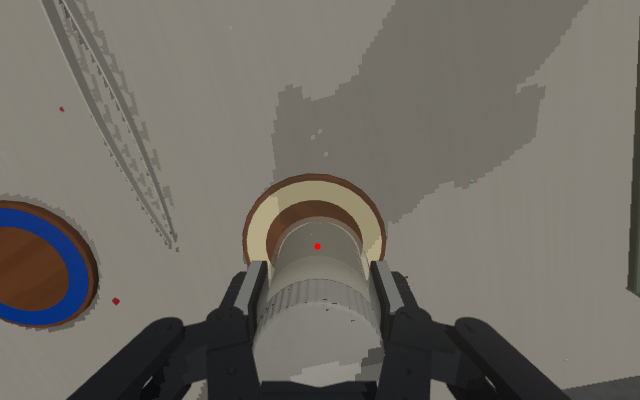

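The cream jar is centred over the cream ring (315,246), offset about 2–3 mm. Lowering 8 mm, releasing and raising.

arm_command(increments=[[[-0.001,0,-0.003],[0,0,0],45],[[-0.001,0,-0.006],[0,0,0],45],[[-0.001,0,-0.008],[0,0,0],45],[[-0.001,0,-0.0085],[0,0,0],45],[[-0.001,0,-0.0085],[0,0,0],45]])

```text
clock: 21.85
tcp_pos: [0.6015, -0.3301, 0.0466]
orientation: [3.115, -0.405, 0.0]
contact_force: [-4.8, 1.2, 11.2]
grip_width: 0.0488
```

arm_command(increments=[[[0,0,-0.0005],[0,0,0],55],[[0,0,-0.0005],[0,0,0],62],[[0,0,-0.0005],[0,0,0],70],[[0,0,-0.0005],[0,0,0],80],[[0,0,-0.0005],[0,0,0],100],[[0,0,-0.0005],[0,0,0],100],[[0,0,-0.0005],[0,0,0],100]])

```text
clock: 22.55
tcp_pos: [0.6013, -0.3298, 0.0442]
orientation: [-3.115, 0.404, 0.0]
contact_force: [-0.0, 0.6, -0.5]
grip_width: 0.085
```

arm_command(increments=[[[0,0,0.03],[0,0,0],100],[[0,0,0.07],[0,0,0],100],[[0,0,0.11],[0,0,0],100],[[-0.01,0.015,0.13],[0,0,0],100],[[-0.04,0.05,0.13],[0,0,0],100],[[-0.07,0.087,0.13],[0,0,0],100],[[-0.1,0.124,0.13],[0,0,0],100],[[-0.13,0.161,0.13],[0,0,0],100],[[-0.16,0.198,0.13],[0,0,0],100],[[-0.18,0.224,0.13],[0,0,0],100]])

```text
clock: 23.55
tcp_pos: [0.419, -0.1037, 0.1742]
orientation: [3.115, -0.402, -0.001]
contact_force: [0.6, 0.2, 0.8]
grip_width: 0.0856
```

arm_command(increments=[[[0,0,0],[0,0,0],100],[[0,0,0],[0,0,0],100],[[0,0,0],[0,0,0],100]])

```text
clock: 23.85
tcp_pos: [0.4222, -0.1067, 0.1746]
orientation: [3.115, -0.406, 0.002]
contact_force: [-0.6, 0.1, 0.4]
grip_width: 0.0852
```

```bash
python3 - <<'E'
from h import *
o=r.get_obs();print(o["tcp_pos"],o["orientation"],o["joints"].round(2))
m=r.camera_model("wrist");w=r.grab_frame("wrist")
h=cv2.cvtColor(w,cv2.COLOR_BGR2HSV);k=cv2.inRange(h,(95,110,30),(115,255,255));k[280:]=0
cs,_=cv2.findContours(k,cv2.RETR_EXTERNAL,cv2.CHAIN_APPROX_NONE)
for c in cs:
    if cv2.contourArea(c)>200:
        e=cv2.fitEllipse(cv2.convexHull(c));print(e,plane(m,[e[0]],.025))
for p in proj(m,[[.421,-.1055,.028]]): print(p); cv2.circle(w,tuple(int(v) for v in p),3,(0,0,255),-1)
cv2.imwrite("pics/w8.png",w)
E
```

```text
[ 0.42222915 -0.10665748  0.17457607] [ 3.11519549e+00 -4.05790681e-01  1.73330534e-03] [ 0.64  0.23 -0.6   2.15  0.18  0.81 -0.33]
((316.4170227050781, 193.75949096679688), (38.118831634521484, 48.04726028442383), 100.38997650146484) [[ 0.42138607 -0.10484731  0.025     ]]
[316.16344765 195.58993141]
```

View pics/w8.png

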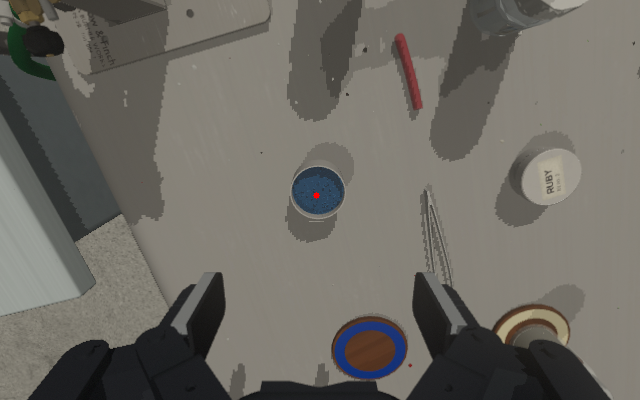

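The tin rim is at (318,192) → about (0.422, -0.104), with nothing in the jaws' way.

arm_command(increments=[[[0,0.001,-0.03],[0,0,0],100],[[0,0.001,-0.06],[0,0,0],100],[[0,0.001,-0.09],[0,0,0],100],[[0,0.001,-0.115],[0,0,0],100],[[0,0.001,-0.135],[0,0,0],100],[[0,0.001,-0.147],[0,0,0],100],[[0,0.001,-0.152],[0,0,0],100],[[0,0.001,-0.152],[0,0,0],100],[[0,0.001,-0.152],[0,0,0],100]])

```text
clock: 24.8
tcp_pos: [0.422, -0.105, 0.0229]
orientation: [3.115, -0.405, 0.002]
contact_force: [-0.0, 0.3, 0.2]
grip_width: 0.0856
```

arm_command(increments=[[[0,0,0],[0,0,0],42],[[0,0,0],[0,0,0],42],[[0,0,0],[0,0,0],42],[[0,0,0],[0,0,0],42],[[0,0,0],[0,0,0],42],[[0,0,0],[0,0,0],42],[[0,0,0],[0,0,0],42],[[0,0,0],[0,0,0],42]], newtons=25)

```text
clock: 25.6
tcp_pos: [0.4217, -0.105, 0.023]
orientation: [3.115, -0.404, 0.002]
contact_force: [-0.9, -0.4, 6.7]
grip_width: 0.0469
```

arm_command(increments=[[[0,0,0.01],[0,0,0],42],[[0,0,0.03],[0,0,0],42],[[0,0,0.05],[0,0,0],42],[[0,0,0.06],[0,0,0],42],[[0,0,0.06],[0,0,0],42]])

```text
clock: 26.1
tcp_pos: [0.4223, -0.1052, 0.0837]
orientation: [3.115, -0.405, 0.005]
contact_force: [-0.3, 0.1, -1.2]
grip_width: 0.0465
```

```bash
python3 - <<'E'
from h import *
o=r.get_obs();print(o["tcp_pos"],o["contact_force"],o["grip_width"])
w=r.grab_frame("wrist");cv2.imwrite("pics/w9.png",w)
E
```

```text
[ 0.42227228 -0.105201    0.08372021] [-0.3211127   0.09689155 -1.20833502] 0.0464947850062301
```

View pics/w9.png

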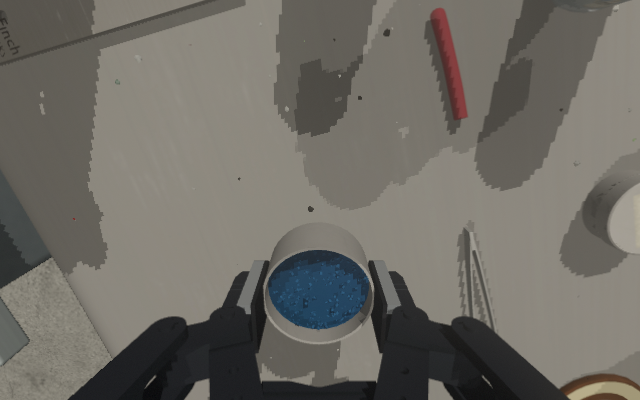

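The tin is held level between the pads (319,285). Carrying it to the blue coaster.

arm_command(increments=[[[0.001,-0.02,0.02],[0,0,0],42],[[0.003,-0.06,0.02],[0,0,0],42],[[0.005,-0.1,0.02],[0,0,0],42],[[0.007,-0.14,0.02],[0,0,0],42],[[0.009,-0.175,0.02],[0,0,0],42],[[0.009,-0.195,0.01],[0,0,0],42],[[0.009,-0.195,-0.02],[0,0,0],42],[[0.009,-0.195,-0.038],[0,0,0],42],[[0.009,-0.195,-0.046],[0,0,0],42],[[0.009,-0.195,-0.046],[0,0,0],42]])

```text
clock: 27.15
tcp_pos: [0.4294, -0.2983, 0.0346]
orientation: [-3.114, 0.402, 0.005]
contact_force: [-0.7, 0.6, 0.0]
grip_width: 0.0467
```

```bash
python3 - <<'E'
from h import *
o=r.get_obs();print(o["tcp_pos"],o["contact_force"],o["grip_width"])
m=r.camera_model("wrist");w=r.grab_frame("wrist")
for p in proj(m,[[.431,-.300,.006]]): print(p); cv2.circle(w,tuple(int(v) for v in p),3,(0,0,255),-1)
cv2.imwrite("pics/w10.png",w)
E
```

```text
[ 0.42942588 -0.29832225  0.03456156] [-0.74903036  0.57433219  0.01015706] 0.04672475829117378
[321.91423863 265.98873787]
```

View pics/w10.png

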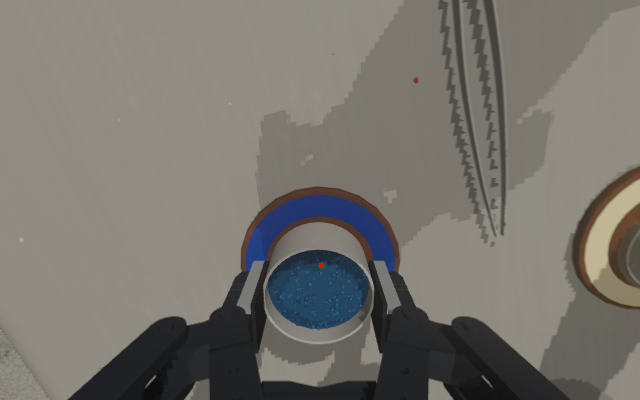

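The tin is centred on the blue ring (320,265) with about 5 mm left to go.

arm_command(increments=[[[0.001,-0.001,-0.002],[0,0,0],42],[[0.001,-0.001,-0.004],[0,0,0],42],[[0.001,-0.001,-0.006],[0,0,0],42],[[0.001,-0.001,-0.008],[0,0,0],42],[[0.001,-0.001,-0.008],[0,0,0],42],[[0.001,-0.001,-0.008],[0,0,0],42]])

```text
clock: 27.8
tcp_pos: [0.4316, -0.301, 0.029]
orientation: [3.115, -0.404, 0.001]
contact_force: [-2.4, 0.4, 7.0]
grip_width: 0.0467
```

In contact with about 7 N. Releasing, rising and moving aside to check.

arm_command(increments=[[[0,0,0],[0,0,0],52],[[0,0,0],[0,0,0],60],[[0,0,0],[0,0,0],70],[[0,0,0],[0,0,0],85],[[0,0,0],[0,0,0],100],[[0,0,0],[0,0,0],100],[[0,0,0],[0,0,0],100]])

```text
clock: 28.5
tcp_pos: [0.4313, -0.3008, 0.0282]
orientation: [-3.115, 0.404, 0.0]
contact_force: [1.1, -0.3, 0.3]
grip_width: 0.0851
```

arm_command(increments=[[[0,0,0.02],[0,0,0],100],[[0,0,0.05],[0,0,0],100],[[0,0,0.09],[0,0,0],100],[[0,0,0.13],[0,0,0],100],[[0,0,0.17],[0,0,0],100],[[0,-0.03,0.2],[0,0,0],100],[[-0.03,-0.07,0.21],[0,0,0],100],[[-0.06,-0.11,0.22],[0,0,0],100],[[-0.09,-0.15,0.22],[0,0,0],100],[[-0.12,-0.19,0.22],[0,0,0],100]])

```text
clock: 29.5
tcp_pos: [0.3112, -0.4908, 0.249]
orientation: [3.114, -0.404, 0.001]
contact_force: [1.0, -0.6, 0.8]
grip_width: 0.0856
```

arm_command(increments=[[[-0.03,-0.04,0],[0,0,0],100],[[-0.06,-0.08,0],[0,0,0],100],[[-0.09,-0.12,0],[0,0,0],100],[[-0.09,-0.12,0],[0,0,0],100],[[-0.09,-0.12,0],[0,0,0],100]])

```text
clock: 30.0
tcp_pos: [0.2211, -0.6099, 0.2476]
orientation: [-3.114, 0.409, 0.001]
contact_force: [0.6, 0.2, -0.2]
grip_width: 0.0851
```

```bash
python3 - <<'E'
from h import *
o=r.get_obs();print(o["tcp_pos"],o["contact_force"])
f=r.grab_frame("top");s=r.grab_frame("scene")
c=cv2.resize(f[130:270,150:480],None,fx=2.4,fy=2.4,interpolation=cv2.INTER_CUBIC)
s2=cv2.resize(s[120:320,160:460],None,fx=1.25,fy=1.25,interpolation=cv2.INTER_CUBIC)
q=np.zeros((c.shape[0]+s2.shape[0],c.shape[1],3),np.uint8);q[:c.shape[0]]=c;q[c.shape[0]:,:s2.shape[1]]=s2
cv2.imwrite("pics/end.png",q);cv2.imwrite("pics/top_end.png",f)
f0=cv2.imread("pics/top0.png")
for n,(x,y) in dict(flux=(324,167),lid=(377,166)).items():
    t=f0[y-14:y+14,x-14:x+14]; R=cv2.matchTemplate(f[y-30:y+30,x-30:x+30],t,cv2.TM_CCOEFF_NORMED); _,v,_,l=cv2.minMaxLoc(R); print(n,v,np.array(l)-16)
E
```

```text
[ 0.2210612  -0.60989285  0.24759093] [ 0.5875077   0.20577314 -0.18551905]
flux 0.9998465180397034 [0 0]
lid 0.9996953010559082 [0 0]
```

View pics/end.png

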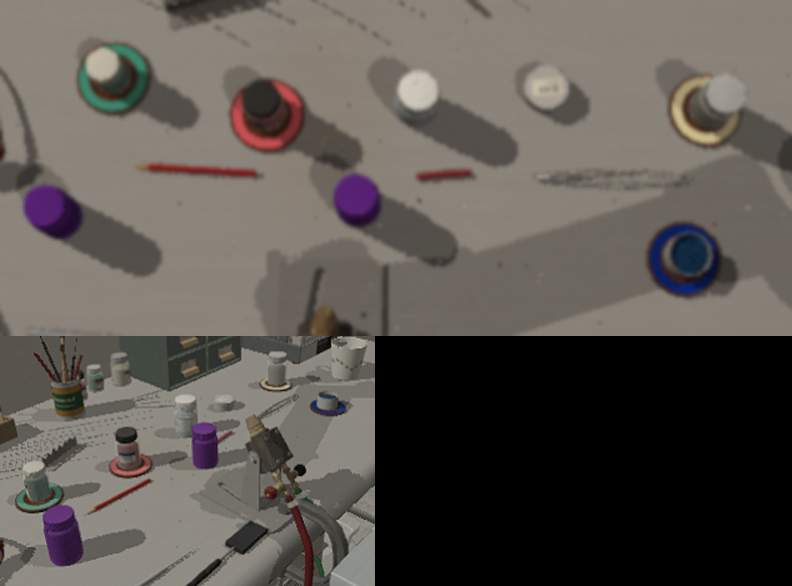

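All four items stand upright and centred on their own rings (after allowing for height parallax), and the flux bottle and lidded tin haven't moved a pixel.

```bash
python3 -c "
from bench import r
print(r.hand_in())"
```

```text
the job is handed in; nothing more can be done
None
```

The job is done and handed in at about 30 s of the 104 s allowed. I moved the pink jar first, then the blue-green jar, the cream jar and the open blue tin, each onto the coaster with its matching ring.

- **Placing:** Just before each release, the wrist camera showed the piece centred over its ring, with the cream jar about 2–3 mm off. At set-down the wrist force along z read 7–13 N, against the 60 N contact limit.
- **Final pictures:** All four stand upright on their own coasters. I judged the final centring by eye and did not measure it again.
- **Left alone:** The flux bottle and the lidded tin show no shift at all in the top view (0 pixels), and the arm is clear of everything.
- **Disagreement:** The first top-view estimate of the cream jar was about 8 mm off. I corrected it from the wrist camera before gripping.

No check failed.

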